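Fit the slim sanding bobbin into the polishing spindle's pulley hub and hold it home

TASK

Draw the slimmer of the two sanding bobbins forward out of its slot in the wooden rack, set its keyed shaft into the hub of the belt pulley on the polishing spindle, turn it until the key slips into the keyway, and push it fully home until its flange sits flat on the hub. Do not let go: finish still gripping the bobbin and pressing it firmly down, so that I can tighten the grub screw. Leave the fat bobbin in its slot and do not disturb the stone lion, the try square or the blue dish.

Things in the scene. Friction and masses are not known exactly. Their poses are not given: they have to be found in the camera images.
- bobbin: Slim sanding bobbin, 0.27-0.43 kg, hanging upright in one slot of the rack, flange on the board. Origin: on its axis, underside of the flange (the face that seats on the hub); z up, x towards the key. Upwards: flange dia 40 mm to 6 mm, brown drum dia 44 to 76 mm, nut to 85 mm. Downwards, steel shaft: neck dia 14 to -24 mm, dia 20 to -54 mm, cone to dia 14 at the tip, -60 mm.
- bobbin_grip (a point): Good place to grip the slim bobbin: on its axis, 50 mm above its origin, inside the drum. The drum is round and can be gripped at any yaw.
- bobbin_key (a point): Outer lower corner of the slim bobbin's key. The key is a bar 6 mm wide on the shaft's +x side, from -25 to -49 mm, out to 14 mm from the axis. A white chalk line on top of the drum points the same way. At the start the key points away from the slot's mouth, within 0.45 rad of the rack's +x.
- fat_bobbin: The other bobbin: same flange, shaft and heights, but its drum is 64 mm in diameter. Hangs in the other slot, 120 mm away; which slot holds which varies. Same origin and axes. Stays there.
- rack: Fixed wooden rack, on either side; origin under it at shelf height. Board top 95 mm up, 18 mm thick, on a cheek at each end; 260 mm along y, x from -45 (front) to +56 mm. Two slots 17 mm wide along x at y = +60 and -60 mm, closed at x = +11, open at the front. Bobbins start at x = 0. Yaw within 0.25 rad.
- rack_front (a point): Middle of the board's front top edge (rack x = -45 mm, 95 mm up), where the slots open, facing the robot. The dia 20 shaft cannot pass up through a slot: a bobbin comes out only by sliding it along the rack's -x until its shaft is clear of this edge (65 mm); it can be lifted at most 5 mm meanwhile.
- pulley: Aluminium V-belt pulley, dia 110 mm, with a steel hub boss dia 54 mm, upright axis, on a fixed bearing stand. Origin: centre of the hub's flat top face, the bore's mouth, 100 mm above the shelf; z up, x towards the keyway. Bore dia 22 mm, 62 mm deep. The rim lies 38 to 58 mm below the origin. It can turn on its axis but is stiff: stays put below 0.3 N m.
- keyway (a point): Outer end of the keyway at the hub's top face, 16 mm from the axis. The keyway is 8 mm wide, open at the top and as deep as the bore. At the start it points within 1.5 rad of where the bobbin's key points.
- motor_pulley (a point): Top centre of the small motor pulley (dia 52 mm, 64 mm high) fixed on the stand's 6 mm steel base plate, 155 mm from the hub's axis, on its far (+x) side. No belt is fitted.
- lion: Cream soapstone lion on a plinth 115 x 56 mm, 96 mm tall; origin under the plinth's centre. Leave it alone.
- try_square: Steel try square lying flat: stock 110 x 18 x 16 mm along y, 150 mm blade along +x from its -y end; origin under the stock's middle. Leave it alone.
- dish: Blue enamel dish, 100 mm diameter, 30 mm high; origin under its centre. Leave it alone.
Mind the look-alikes: they are no part of the job. Leave any red or yellow look-alike of the bobbin alone.

How it is judged:
By the outcome, as a careful person would: the job done as asked, in the order asked, and still so for the second after the job is handed in, while the arm keeps its last pose, push and grip.
It also fails if it takes over 51 s, if anything falls off the work surface, if the arm or the gripper's body presses on something with over 40 N, if the wrist force passes 120 N, or if a joint passes its speed limit or range.

ROBOT

A 7-joint arm with a two-finger parallel gripper is mounted at the origin on the work surface. World frame = base frame: x ahead of the robot, y to its left, z up, the work surface at z = 0. Lengths are in mm, angles in degrees, forces in N, time in s.
With the tool pointing down it reaches from about 425 to 875 mm from the base axis. Payload 4.7 kg.
Tool frame: the origin (TCP) lies between the finger pads; the fingertips stand 14 mm ahead of it and the grasp point (between the pads) lies 5 mm behind it; z points along the fingers, y is the line along which they close (so a half turn about z gives the same grasp; the last joint's range is limited). The gripper opens to 87 mm and grips with 3 to 60 N. Pads are 19 mm wide; open, the fingers measure 117 mm over their backs; the gripper's body (75 mm by 190 mm) begins 51 mm behind the grasp point.
Start: joints at [66.125, 18.392, -4.016, 83.108, 1.295, 78.541, -3.26], TCP at [271.422, -590.639, 236.587] pointing down, gripper open.
Joint ranges: [-163.93, 163.93], [-17.29, 119.83], [-79.2, 71.16], [3.27, 140.29], [-89.18, 269.18], [5.43, 117.66], [-154.24, 154.24]. Speed limits (degrees/s): [147.25, 147.25, 180, 180, 180, 180, 180].

INTERFACE

Orientations are given as [roll, pitch, yaw] about the fixed x, y, z axes, in that order (R = Rz(yaw) Ry(pitch) Rx(roll)).
In Python, from bench import * gives the robot as it stands. The module is installed in compiled form; this text tells all that it offers.
- The arm moves only by the shell command python3 -m pendant 'ROWS' [OPENING] [FORCE]. ROWS is JSON, a list that holds one entry, the list of rows, each a list of 4 numbers: the shift along the tool's x, y, z in mm, then the turn about the tool's z in degrees. In form: [[[dx, dy, dz, roll], ...]]. A call has exactly 8 rows; each row shifts and turns the commanded pose from where the row before left it, along the tool's axes as they then stand; what a row does not reach is not made up. A row lasts 1/12 s, in which the tool goes at most 41.7 mm and 7.16 degrees, less where a joint would pass 70% of its speed; a pose out of reach is approached as far as the arm can. A call is refused whole if a number of a shift passes 41.7 or a number of a turn 7.16, either way. A call with a gripper value outside its range is refused whole. OPENING is the closure, from 0 (fully open) to 1 (shut), set as the call begins (- or left out, the last holds). The fingers move at their own pace and stop on an object; FORCE is the grip in N (left out, the last holds). Time passes only in rows, so rows that do not move let the fingers close, or fill a call up. It gives the time, the measured TCP pose, the force, the opening and the grip force at its end, in the units of the state.
- get_state(): the state, without advancing time (a new reading comes with each control period).
- snapshot(name): name is "side" or "top" or "wrist"; returns the picture (420x560x3 uint8, blue, green, red); there is no depth.
- camera_model(name): a dict with "intrinsics" (3x3 intrinsics, pixels), "rvec" (rotation vector, rad) and "tvec" (3), from world to camera coordinates, as OpenCV has them; the wrist camera has in their place "T_tool_cam" (4x4, takes a point from camera to tool coordinates, whose origin is the TCP and whose axes are the flange's). Camera axes: x right, y down, z forward; pixel columns grow to the right and rows downward; lengths in mm; the calibration is good to about 2 mm. The wrist camera is an equidistant fisheye: a pixel r from the principal point sees the ray r / f radians off the axis. A picture is of the moment at which its call begins: read the wrist's pose just before it. camera_model takes no time and is no camera call.
- finish_job(): hands the job in; it is judged then, once.
The state is a dict: "time_s": time; "joints": joint angles; "dq": joint speeds; "joint_torque": joint torques, N m; "eef_pos": TCP position; "ee_rot": TCP orientation; "force": force on the tool from outside, world axes, zero at the start; "ft_torque": the same for the moment, N m; "gripper_width": opening from 0.0 (shut) to 1.0 (fully open); "gripper_force": force on a finger pad.
Only numpy, scipy, OpenCV 4.12 (cv2) and the standard library are available. Lean on these libraries where they do the work, as an engineer would, in place of code of your own. Each camera call takes 0.05 s, during which the arm holds its last target. There are 200 camera calls.

## Working session

There is one attempt and no reset: what is moved stays moved. The work goes in short steps, Python scripts to look and compute and a shell command to move; the robot and the scene stay as the last step left them, time stands still between calls to the robot, and variables do not carry over. Pictures are saved under pics/ and viewed, at most 13 in all, crops included, and the job is handed in when it is done.

```bash
mkdir -p pics; python3 - <<'E'
from bench import *
import cv2,numpy as np
s=get_state();print(s)
for n in("top","side","wrist"):
    cv2.imwrite(f"pics/{n}0.png",snapshot(n));c=camera_model(n);print(n,{k:np.round(v,3).tolist() for k,v in c.items()})
a=cv2.imread("pics/top0.png");
cv2.imwrite("pics/top0b.png",cv2.resize(a,(784,588),interpolation=cv2.INTER_CUBIC))
E
```

```text
{'time_s': 0.0, 'joints': array([66.12568062, 18.43908504, -4.01505948, 83.17446664,  1.29444735,
       78.54001962, -3.25818782]), 'dq': array([ 0.02245334, -0.05075928,  0.1114096 , -0.02111686,  0.05578324,
       -0.03434787,  0.03292517]), 'joint_torque': array([-8.53882921e-04, -4.91287744e+01, -4.04283777e-01, -3.12528419e+01,
       -6.40770094e-02,  4.37431899e-02,  1.55858829e-04]), 'eef_pos': array([ 271.16652779, -590.16385547,  235.4649391 ]), 'ee_rot': array([-1.79891637e+02,  5.30180531e-03,  2.46853183e+01]), 'force': array([-0.03071059,  0.85715376,  0.1110036 ]), 'ft_torque': array([-0.03553838, -0.00363694,  0.00399958]), 'gripper_force': 0.0, 'gripper_width': 0.9970070170550045}
top {'intrinsics': [[428.268, 0.0, 276.769], [0.0, 428.268, 211.612], [0.0, 0.0, 1.0]], 'rvec': [2.136, -2.112, 0.168], 'tvec': [-105.324, 624.439, 1138.657]}
side {'intrinsics': [[472.215, 0.0, 287.208], [0.0, 472.215, 210.419], [0.0, 0.0, 1.0]], 'rvec': [2.342, -0.735, 0.271], 'tvec': [-561.522, 273.261, 1404.89]}
wrist {'intrinsics': [[325.192, 0.0, 277.147], [0.0, 325.192, 212.322], [0.0, 0.0, 1.0]], 'T_tool_cam': [[0.0, -0.955, -0.297, 83.379], [1.0, 0.0, -0.0, 0.495], [0.0, -0.297, 0.955, -147.229], [0.0, 0.0, 0.0, 1.0]]}
```

View pics/top0.png

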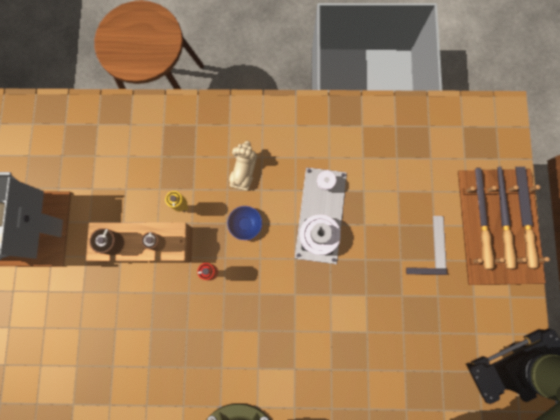

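View pics/side0.png

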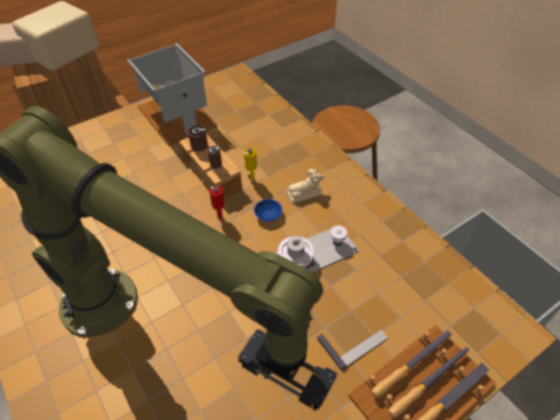

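The top view shows the rack at (138,243). The fat bobbin is at (103,241) and the slim one at (150,240). The look-alikes are yellow at (175,200) and red at (207,271), both off the rack. The pulley hub is at (321,235). The slim dark-brown bobbin in the rack is the one described, so I'll confirm it in an enlarged crop.

```bash
cat > h.py <<'E'
from bench import *
import cv2,numpy as np
def px2w(n,u,v,z):
    c=camera_model(n);K=np.array(c["intrinsics"]);R=cv2.Rodrigues(np.array(c["rvec"]))[0];t=np.array(c["tvec"]).ravel()
    d=R.T@np.linalg.solve(K,[u,v,1]);o=-R.T@t
    return o+d*(z-o[2])/d[2]
def w2px(n,P):
    c=camera_model(n);return cv2.projectPoints(np.array([P],float),np.array(c["rvec"]),np.array(c["tvec"]),np.array(c["intrinsics"]),None)[0].ravel()
E
python3 - <<'E'
from h import *
a=cv2.imread("pics/top0.png")
l=cv2.resize(a[205:275,80:200],(800,467),interpolation=cv2.INTER_CUBIC)
cv2.imwrite("pics/c1.png",l)
l=cv2.resize(a[165:270,285:360],(420,588),interpolation=cv2.INTER_CUBIC)
cv2.imwrite("pics/c2.png",l)
for nm,u,v,z in[("slim",150,240,181),("fat",103,241,181),("hub",321,235,100),("motor",327,180,64),("rackFL",88,262,95),("rackFR",187,262,95),("dish",246,223,30),("lion",241,167,60),("sq",440,270,8),("red",207,271,85),("yel",175,200,85)]: print(nm,px2w("top",u,v,z).round(0))
E
```

```text
slim [529. 211. 181.]
fat [526. 327. 181.]
hub [ 556. -217.  100.]
motor [ 715. -238.   64.]
rackFL [478. 399.  95.]
rackFR [481. 136.  95.]
dish [596. -11.  30.]
lion [751.   4.  60.]
sq [ 472. -558.    8.]
red [458.  84.  85.]
yel [649. 179.  85.]
```

View pics/c1.png

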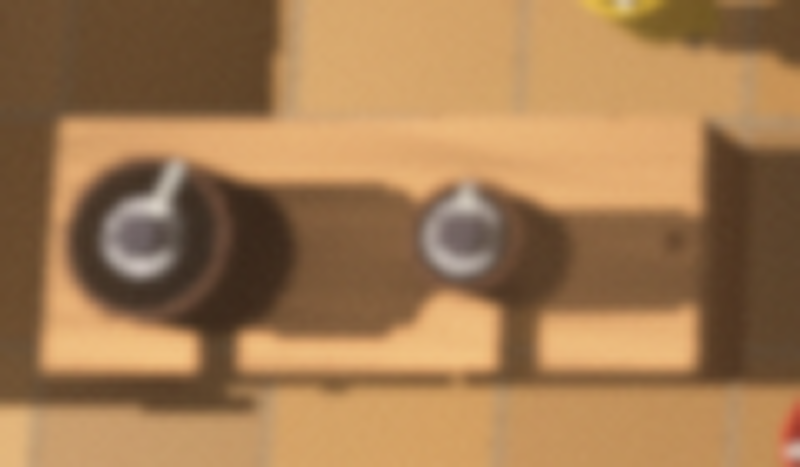

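View pics/c2.png

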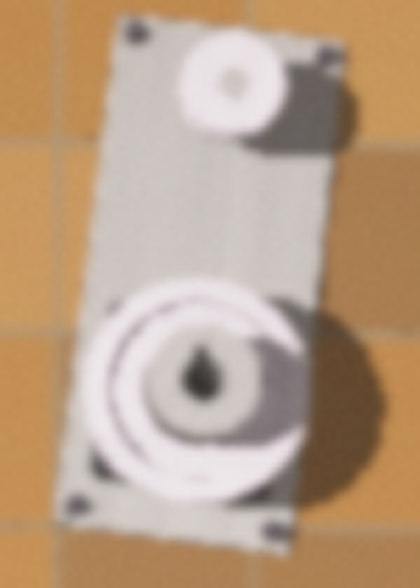

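The crops show the slim dark bobbin at crop 1 (463,236), which is pixel (149.5,240). It is in the right-hand slot with its chalk line pointing away from the mouth. The fat bobbin is at (140,236) in the other slot. In crop 2 the hub bore is at (203,378) and the keyway points up to (203,350). The rack front edge measures 263 mm against the true 260 mm, so the positions hold. I'll go above the hub first, turning to yaw 90, and look from close by.

```bash
python3 -m pendant '[[[26,-14,-4,-4.1],[27,-12,-4,-4.1],[27.5,-10,-4,-4.1],[28,-8,-4,-4.1],[28.5,-6,-4,-4.1],[29,-4,-4,-4.1],[29,-2,-4,-4.1],[29,0,-4,-4.1]]]' 0 && python3 -m pendant '[[[29,2.5,-4,-4.1],[29,4.5,-4,-4.1],[28.5,6.5,-4,-4.1],[28,8.5,-4,-4.1],[27,10.5,-4,-4.1],[26.5,12.5,-4,-4.1],[25.5,14,-4,-4.1],[24.5,16,-4,-4]]]'
```

```text
time_s: 0.82
eef_pos: [413.8, -401.1, 269.2]
ee_rot: [180.0, 0.0, 57.9]
force: [0.4, -0.0, -0.0]
gripper_width: 1.001
gripper_force: 0.0
time_s: 1.48
eef_pos: [554.1, -214.8, 301.2]
ee_rot: [180.0, 0.0, 90.6]
force: [1.6, -0.1, -0.2]
gripper_width: 1.001
gripper_force: 0.0
```

```bash
cat >> h.py <<'E'
from scipy.spatial.transform import Rotation as Ro
def cam(s):
    T=np.eye(4);T[:3,:3]=Ro.from_euler("xyz",s["ee_rot"],degrees=True).as_matrix();T[:3,3]=s["eef_pos"]
    return T@np.array(camera_model("wrist")["T_tool_cam"])
def wpx(s,u,v,z):
    T=cam(s);K=np.array(camera_model("wrist")["intrinsics"]);x,y=(u-K[0,2])/K[0,0],(v-K[1,2])/K[0,0];r=np.hypot(x,y)+1e-12
    d=T[:3,:3]@np.array([x/r*np.sin(r),y/r*np.sin(r),np.cos(r)]);return T[:3,3]+d*(z-T[2,3])/d[2]
def ww2px(s,P):
    T=cam(s);K=np.array(camera_model("wrist")["intrinsics"]);p=T[:3,:3].T@(np.array(P)-T[:3,3]);r=np.hypot(p[0],p[1]);th=np.arctan2(r,p[2])
    return K[:2,2]+K[0,0]*th*p[:2]/r
def show(name):
    s=get_state();np.save("pics/s.npy",[s],allow_pickle=True);im=snapshot("wrist");cv2.imwrite(f"pics/{name}.png",im)
    print(s["time_s"],s["eef_pos"].round(1),s["ee_rot"].round(2),s["force"].round(1),s["joints"].round(0));return s,im
E
python3 - <<'E'
from h import *
s,im=show("w1")
for P in[(556,-217,100),(572,-217,100)]:
    print(ww2px(s,P))
u,v=ww2px(s,(556,-217,100)).astype(int);print(u,v)
cv2.imwrite("pics/w1c.png",cv2.resize(im[v-60:v+60,u-80:u+80],(800,600),interpolation=cv2.INTER_CUBIC))
E
```

```text
1.4833 [ 554.1 -214.8  301.2] [1.7998e+02 4.0000e-02 9.0590e+01] [ 1.6 -0.1 -0.2] [ 42.  12. -27.  85.   6.  84.  15.]
[277.34663841 191.34517402]
[291.85680092 191.50271252]
277 191
```

View pics/w1c.png

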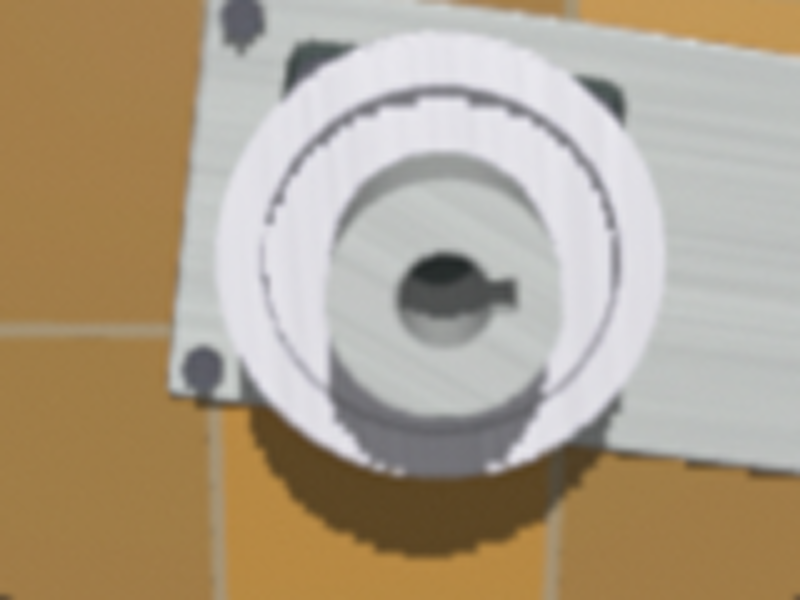

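The hub face is centred at crop (444,299), and the keyway's outer end is at (516,292). I'll measure these, then go on to the slim bobbin.

```bash
python3 - <<'E'
from h import *
s=np.load("pics/s.npy",allow_pickle=True)[0]
f=lambda a,b:wpx(s,197+(a+.5)/5-.5,131+(b+.5)/5-.5,100)
c=f(444,299);k=f(516,292);d=k-c;print(c.round(1),k.round(1),np.hypot(*d[:2]),np.degrees(np.arctan2(d[1],d[0])))
print("hubwidth",f(560,299)-f(327,299))
# chalk in top view
g=lambda a,b,z:px2w("top",80+(a+.5)*.15-.5,205+(b+.5)*.15-.5,z)
p=g(463,236,180);q=g(467,188,171);print(p,q,np.degrees(np.arctan2(q[1]-p[1],q[0]-p[0])))
# rack edges
a,b=g(40,375,95),g(700,375,95);print(a,b)
print("slot front mid",g(519,375,95), g(217,375,95))
E
```

```text
[ 564.9 -215.8  100. ] [ 580.7 -214.   100. ] 15.94557226436393 6.420502173313465
hubwidth [51.41624139  0.58258065  0.        ]
[529.38391583 213.65227836 180.        ] [548.33874572 216.14337372 171.        ] 7.487058815598931
[480.99246646 405.69549397  95.        ] [484.02817358 142.73060552  95.        ]
slot front mid [483.19759093 214.6789412   95.        ] [481.80850076 335.00739408  95.        ]
```

```bash
python3 -m pendant '[[[36,-2,0,0.6],[36,-2,0,0],[36,-2,0,0],[36,-2,0,0],[36,-2,0,0],[36,-2,0,0],[36,-2,0,0],[36,-2,0,0]]]' >/dev/null; python3 -m pendant '[[[36,-2,0,0],[36,-2,0,0],[36,-2,0,0],[33,-2,0,0],[0,0,0,0],[0,0,0,0],[0,0,0,0],[0,0,0,0]]]'
python3 - <<'E'
from h import *
s,im=show("w2")
u,v=ww2px(s,(529,214,171)).astype(int);print(u,v)
cv2.imwrite("pics/w2c.png",cv2.resize(im[v-75:v+75,u-100:u+100],(800,600),interpolation=cv2.INTER_CUBIC))
E
```

```text
time_s: 2.87
eef_pos: [532.2, 210.2, 300.5]
ee_rot: [180.0, 0.1, 89.5]
force: [0.1, 0.1, -0.1]
gripper_width: 0.998
gripper_force: 0.0
2.8667 [532.2 210.2 300.5] [1.7999e+02 8.0000e-02 8.9510e+01] [ 0.1  0.1 -0.1] [ 14.  11. -44.  88.   8.  84. -31.]
271 203
```

View pics/w2c.png

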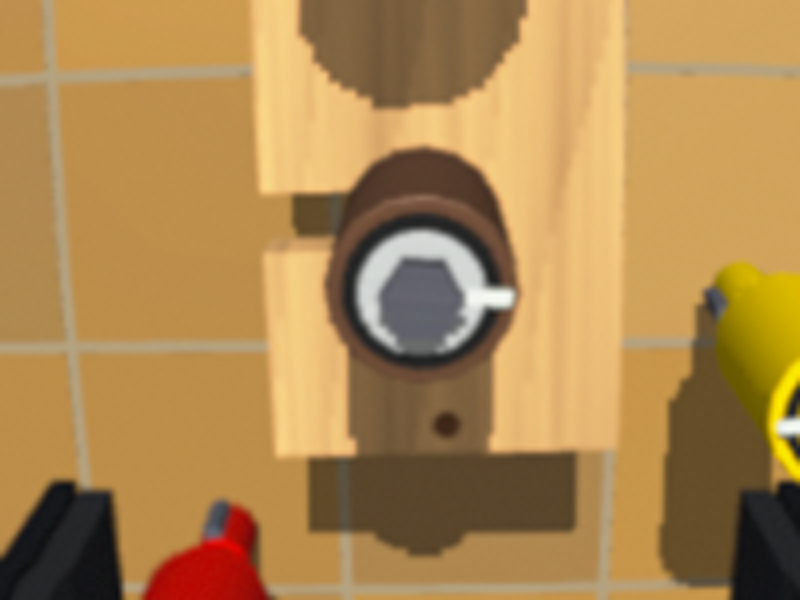

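The crop shows the slim brown drum, its top ring centred at (422,289), with the chalk line running to (514,297), pointing rack +x. The red look-alike is at (205,560) and the yellow one at (780,400), both off the rack and clear of the slot.

```bash
python3 - <<'E'
from h import *
s=np.load("pics/s.npy",allow_pickle=True)[0]
f=lambda a,b,z:wpx(s,171+(a+.5)/4-.5,128+(b+.5)/4-.5,z)
c=f(422,288,171);k=f(514,297,171);d=k-c;print(c.round(1),k.round(1),np.hypot(*d[:2]),np.degrees(np.arctan2(d[1],d[0])))
k2=f(470,297,171);d=k-k2;print("line",np.degrees(np.arctan2(d[1],d[0])))
print("w",f(517,287,171)-f(327,287,171),f(422,195,171)-f(422,380,171),"nut",f(422,305,180))
print("slot edges at mouth",f(262,192,95),f(264,240,95),"front corners",f(277,457,95),f(253,0,95))
E
```

```text
[532.9 217.8 171. ] [553.2 215.6 171. ] 20.433270145448134 -6.239713078160625
line -0.43648408031570524
w [41.90662724 -0.36969413  0.        ] [ 0.39355621 42.29437815  0.        ] nut [532.88867077 216.45551296 180.        ]
slot edges at mouth [488.49768746 225.25803214  95.        ] [488.53478387 211.58854095  95.        ] front corners [489.35800078 146.18976417  95.        ] [487.68774159 278.43827703  95.        ]
```

```bash
python3 -m pendant '[[[4,0,10,0],[3,0,20,0],[0,0,26,0],[0,0,26,0],[0,0,26,0],[0,0,25,0],[0,0,18,0],[0,0,8,0]]]' 0 && python3 -m pendant '[[[0,0,0,0],[0,0,0,0],[0,0,0,0],[0,0,0,0],[0,0,0,0],[0,0,0,0],[0,0,0,0],[0,0,0,0]]]' 1 50
```

```text
time_s: 3.58
eef_pos: [530.3, 216.8, 137.9]
ee_rot: [-179.7, 0.1, 89.5]
force: [-0.4, -0.7, 0.1]
gripper_width: 0.997
gripper_force: 0.0
time_s: 4.25
eef_pos: [531.7, 218.6, 141.9]
ee_rot: [-180.0, 0.0, 89.6]
force: [-0.7, -0.2, 1.6]
gripper_width: 0.495
gripper_force: 50.0
```

```bash
python3 -m pendant '[[[0,0,-1,0],[0,0,-1.5,0],[0,-2,0,0],[0,-6,0,0],[-0.1,-8,0,0],[-0.2,-8,0,0],[-0.2,-8,0,0],[0,0,0,0]]]'; python3 - <<'E'
from h import *
s,im=show("w3")
E
```

```text
time_s: 4.92
eef_pos: [497.6, 218.6, 143.9]
ee_rot: [-179.9, 0.1, 89.7]
force: [-0.2, -0.4, -3.8]
gripper_width: 0.495
gripper_force: 50.0
4.9167 [497.6 218.6 143.9] [-1.7993e+02  7.0000e-02  8.9680e+01] [-0.2 -0.4 -3.8] [ 13.  14. -45. 104.  11.  67. -35.]
```

It slides freely and the force is just the bobbin's weight. I'll draw it the rest of the way out, then raise it.

```bash
python3 -m pendant '[[[-0.1,-8,0,0],[-0.2,-9,0,0],[-0.2,-9,0,0],[-0.2,-9,0,0],[-0.2,-9,0,0],[0,-4,0,0],[0,0,0,0],[0,0,0,0]]]'; python3 -m pendant '[[[0,0,-10,0],[0,0,-20,0],[0,0,-30,0],[0,0,-30,0],[0,0,-30,0],[0,0,-20,0],[0,0,-10,0],[0,0,0,0]]]'; python3 - <<'E'
from h import *
s,im=show("w4")
E
```

```text
time_s: 5.63
eef_pos: [452.1, 217.6, 144.2]
ee_rot: [179.9, 0.0, 89.6]
force: [0.9, -0.1, -3.8]
gripper_width: 0.496
gripper_force: 50.0
time_s: 6.3
eef_pos: [453.5, 218.4, 296.8]
ee_rot: [179.7, -0.1, 89.6]
force: [-0.2, 0.2, -4.2]
gripper_width: 0.499
gripper_force: 50.0
6.3 [453.5 218.4 296.8] [ 1.7973e+02 -9.0000e-02  8.9580e+01] [-0.2  0.2 -4.2] [ 17.   1. -46.  97.   0.  82. -29.]
```

```bash
python3 -m pendant '[[[-15,8,0,0],[-25,10,0,0],[-32,10,0,0],[-34,10,0,0],[-34,10,0,0],[-34,10,0,0],[-34,10,0,0],[-34,10,0,0]]]' >/dev/null; python3 -m pendant '[[[-34,10,0,0],[-34,10,0,0],[-34,8,-2,0],[-34,5,-2,0],[-30,2,-2,0],[-18,1,-2,0],[-10,0,0,0],[0,0,0,0]]]'
python3 - <<'E'
from h import *
s,im=show("w5")
print(ww2px(s,(565,-216,100)))
cv2.imwrite("pics/w5c.png",cv2.resize(im[60:360,77:477],(800,600),interpolation=cv2.INTER_CUBIC))
E
```

```text
time_s: 7.68
eef_pos: [561.5, -222.1, 299.4]
ee_rot: [-179.8, -0.0, 89.3]
force: [0.2, -0.7, -3.9]
gripper_width: 0.498
gripper_force: 50.0
7.6833 [ 561.5 -222.1  299.4] [-1.7978e+02 -4.0000e-02  8.9330e+01] [ 0.2 -0.7 -3.9] [ 40.  13. -25.  84.   6.  85.  14.]
[279.53158989 184.6051832 ]
```

View pics/w5c.png

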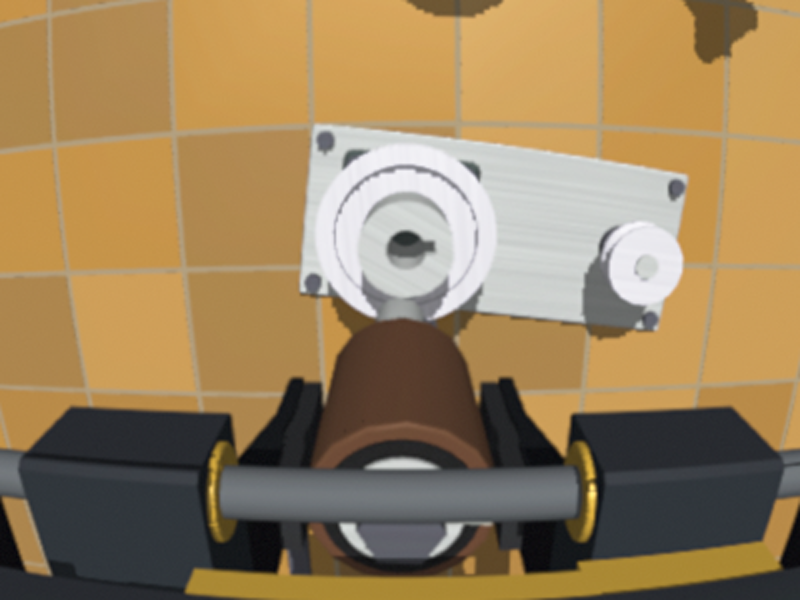

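The bore is at crop (406,249) and the keyway points right to (433,246). The bobbin is in hand with its axis near column 402, and the chalk line shows at (480,523), pointing right. I'll check how the bobbin sits in the hand.

```bash
python3 - <<'E'
from h import *
s=np.load("pics/s.npy",allow_pickle=True)[0]
T=np.eye(4);T[:3,:3]=Ro.from_euler("xyz",s["ee_rot"],degrees=True).as_matrix();T[:3,3]=s["eef_pos"]
def crop(p): u,v=ww2px(s,p);return ((u-77)*2+.5).round(1),((v-60)*2+.5).round(1)
for off in(-3,-1,1):
    a=T[:3,3]+np.array([0,off,-2.5]) # z: origin below tcp ~ 42..45
    for zo in(42,45):
        o=T[:3,3]+np.array([0,off,-zo])
        print(off,zo,"drum bottom edge",crop(o+[0,22,6]),"drum top near edge",crop(o+[0,22,76]),"flange",crop(o+[0,20,0]),"chalk end",[crop(o+[0,0,76]+22*np.array([np.cos(y),np.sin(y),0])) for y in(-.15,0,.15)])
bc=wpx(s,77+(406-.5)/2,60+(249-.5)/2,100);k=wpx(s,77+(433-.5)/2,60+(246.-.5)/2,100);print(bc,k)
cv2.imwrite("pics/w5d.png",cv2.resize(cv2.imread("pics/w5.png")[200:350,220:340],(640,800)[::1],interpolation=cv2.INTER_CUBIC)[:600])
cv2.imwrite("pics/w5d.png",cv2.resize(cv2.imread("pics/w5.png")[205:350,190:370],(745,600),interpolation=cv2.INTER_CUBIC))
E
```

```text
-3 42 drum bottom edge (np.float64(395.7), np.float64(325.1)) drum top near edge (np.float64(392.1), np.float64(440.0)) flange (np.float64(396.0), np.float64(324.9)) chalk end [(np.float64(494.3), np.float64(538.1)), (np.float64(496.4), np.float64(526.2)), (np.float64(496.1), np.float64(514.0))]
-3 45 drum bottom edge (np.float64(395.9), np.float64(321.8)) drum top near edge (np.float64(392.4), np.float64(432.8)) flange (np.float64(396.1), np.float64(321.7)) chalk end [(np.float64(492.7), np.float64(530.0)), (np.float64(494.7), np.float64(518.1)), (np.float64(494.4), np.float64(506.1))]
-1 42 drum bottom edge (np.float64(395.7), np.float64(318.7)) drum top near edge (np.float64(392.0), np.float64(431.2)) flange (np.float64(396.0), np.float64(318.7)) chalk end [(np.float64(494.9), np.float64(530.9)), (np.float64(496.9), np.float64(518.8)), (np.float64(496.7), np.float64(506.4))]
-1 45 drum bottom edge (np.float64(395.8), np.float64(315.6)) drum top near edge (np.float64(392.2), np.float64(424.1)) flange (np.float64(396.1), np.float64(315.6)) chalk end [(np.float64(493.2), np.float64(522.8)), (np.float64(495.2), np.float64(510.8)), (np.float64(495.0), np.float64(498.6))]
1 42 drum bottom edge (np.float64(395.6), np.float64(312.3)) drum top near edge (np.float64(391.8), np.float64(422.2)) flange (np.float64(395.9), np.float64(312.5)) chalk end [(np.float64(495.4), np.float64(523.6)), (np.float64(497.5), np.float64(511.3)), (np.float64(497.3), np.float64(498.7))]
1 45 drum bottom edge (np.float64(395.7), np.float64(309.2)) drum top near edge (np.float64(392.0), np.float64(415.3)) flange (np.float64(396.0), np.float64(309.5)) chalk end [(np.float64(493.8), np.float64(515.6)), (np.float64(495.8), np.float64(503.4)), (np.float64(495.5), np.float64(490.9))]
[ 565.24186594 -215.60568823  100.        ] [ 579.96476921 -214.06490823  100.        ]
```

View pics/w5d.png

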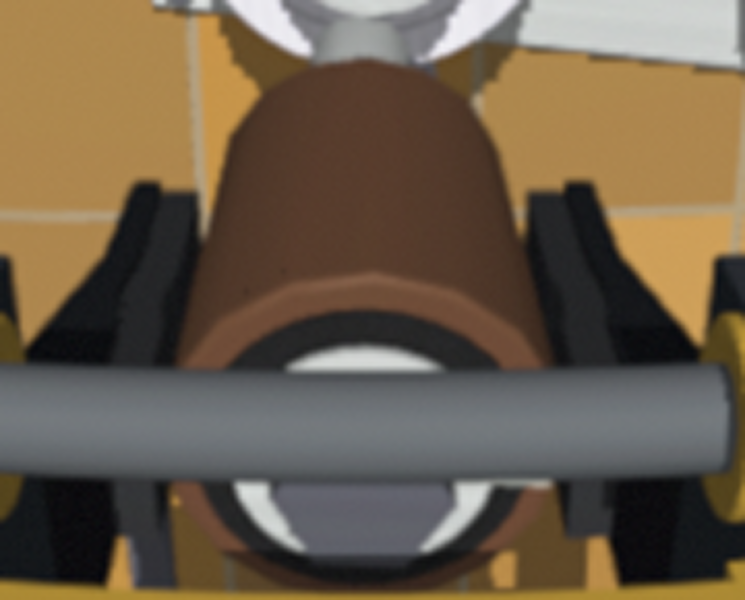

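Relative to the grip, the TCP target over the hub is (564, -215). The key is at about -4° and the keyway at +6°, so I'll turn +10° in yaw and come down to just above the bore.

```bash
python3 -m pendant '[[[7.2,2.5,5,0],[0,0,15,-2.5],[0,0,20,-2.5],[0,0,20,-2.5],[0,0,15,-2.3],[0,0,8,0],[0,0,2,0],[0,0,0,0]]]'; python3 - <<'E'
from h import *
s,im=show("w6")
E
```

```text
time_s: 8.4
eef_pos: [565.5, -210.1, 216.8]
ee_rot: [-180.0, -0.0, 99.5]
force: [-0.7, 0.0, -3.3]
gripper_width: 0.499
gripper_force: 50.0
8.4 [ 565.5 -210.1  216.8] [-1.7997e+02 -5.0000e-02  9.9460e+01] [-0.7  0.  -3.3] [ 40.  15. -26.  91.   7.  76.  22.]
```

```bash
python3 -m pendant '[[[0,0,0,0],[0,0,0,0],[0,0,0,0],[0,0,0,0],[0,0,0,0],[0,0,0,0],[0,0,0,0],[0,0,0,0]]]' | head -2; python3 - <<'E'
from h import *
for i in range(6):
    s,im=show("w7")
print(ww2px(s,(565.3,-215.7,100)))
cv2.imwrite("pics/w7c.png",cv2.resize(im[130:280,190:390],(800,600),interpolation=cv2.INTER_CUBIC))
E
```

```text
time_s: 9.12
eef_pos: [565.3, -212.0, 217.0]
9.1167 [ 565.3 -212.   217. ] [-179.99    0.     99.38] [ 0.1 -0.3 -3.5] [ 40.  15. -26.  91.   7.  76.  22.]
9.1667 [ 565.3 -212.   217. ] [-180.      0.     99.38] [ 0.3  0.  -4.2] [ 40.  15. -26.  91.   7.  76.  22.]
9.2167 [ 565.4 -211.9  217. ] [-179.99    0.     99.38] [-0.6  0.2 -3. ] [ 40.  15. -26.  91.   7.  76.  22.]
9.2667 [ 565.3 -211.9  217. ] [-179.99    0.     99.38] [ 0.1 -0.  -3.6] [ 40.  15. -26.  91.   7.  76.  22.]
9.3167 [ 565.4 -211.9  217. ] [-180.      0.     99.38] [ 0.2  0.3 -4.7] [ 40.  15. -26.  91.   7.  76.  22.]
9.3667 [ 565.3 -211.9  217. ] [-179.99    0.     99.38] [ 0.5 -0.4 -3.5] [ 40.  15. -26.  91.   7.  76.  22.]
[274.61852229 216.15409384]
```

View pics/w7c.png

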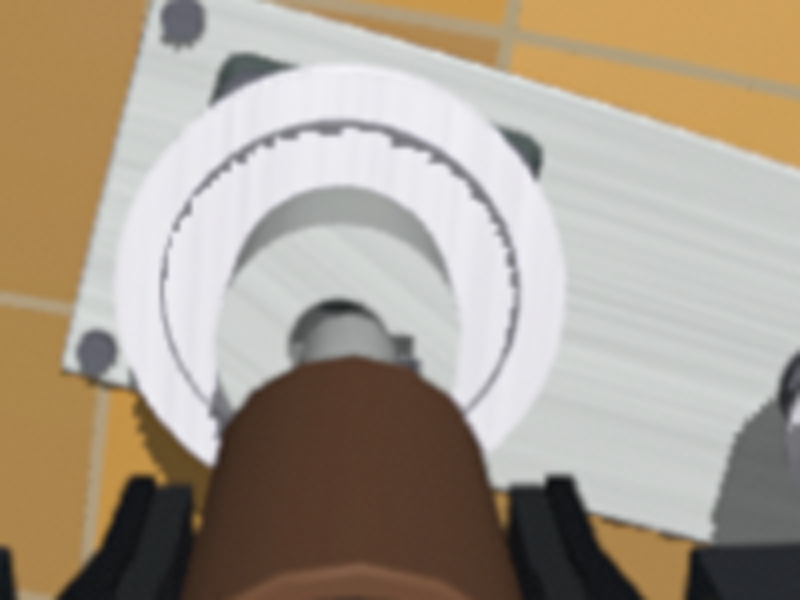

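The shaft tip is over the bore, about 1 mm right of the hub centre column (339). I'll correct by (-1.2, -2.8) mm in world axes and go down gently.

```bash
python3 -m pendant '[[[-2.6,-1.6,0,0],[0,0,3,0],[0,0,3,0],[0,0,3,0],[0,0,3,0],[0,0,2,0],[0,0,0,0],[0,0,0,0]]]'; python3 - <<'E'
from h import *
s=get_state();print(s["force"],s["ft_torque"],s["eef_pos"])
E
```

```text
time_s: 10.08
eef_pos: [564.1, -214.7, 202.8]
ee_rot: [-180.0, -0.0, 99.4]
force: [0.2, -0.1, -2.9]
gripper_width: 0.497
gripper_force: 50.0
[ 0.24552206 -0.10484712 -2.93989601] [-0.00245557 -0.13973509 -0.06098485] [ 564.13886973 -214.69291999  202.838042  ]
```

The tip is about 4 mm into the bore without contact. I'll keep going down past the key contact height.

```bash
python3 -m pendant '[[[0,0,1.5,0],[0,0,1.5,0],[0,0,1.5,0],[0,0,1.5,0],[0,0,1.5,0],[0,0,1.5,0],[0,0,0,0],[0,0,0,0]]]'; python3 - <<'E'
from h import *
s=get_state();print(s["force"],s["ft_torque"],s["eef_pos"])
E
```

```text
time_s: 10.75
eef_pos: [564.2, -214.7, 193.9]
ee_rot: [-180.0, -0.0, 99.4]
force: [-0.0, 0.5, -4.1]
gripper_width: 0.498
gripper_force: 50.0
[-0.00426135  0.45273002 -4.10747438] [-0.03155964 -0.17528067 -0.01354267] [ 564.15138724 -214.7054006   193.89905418]
```

```bash
python3 -m pendant '[[[0,0,1.5,0],[0,0,1.5,0],[0,0,1.5,0],[0,0,1.5,0],[0,0,0,0],[0,0,0,0],[0,0,0,0],[0,0,0,0]]]'; python3 - <<'E'
from h import *
s=get_state();print(s["force"],s["ft_torque"],s["eef_pos"])
E
```

```text
time_s: 11.42
eef_pos: [564.3, -214.8, 188.1]
ee_rot: [180.0, 0.0, 99.4]
force: [-0.2, 0.0, -3.5]
gripper_width: 0.492
gripper_force: 50.0
[-0.19699559  0.03218294 -3.49677126] [ 0.01299616 -0.12970815 -0.00308933] [ 564.26419846 -214.77741048  188.12743946]
```

There is no contact at 188, so the key is apparently already in the keyway. I'll continue down and watch the force.

```bash
python3 -m pendant '[[[0,0,2,0],[0,0,2,0],[0,0,2,0],[0,0,2,0],[0,0,2,0],[0,0,2,0],[0,0,0,0],[0,0,0,0]]]'; python3 - <<'E'
from h import *
s,im=show("w8");print(s["force"],s["ft_torque"],s["eef_pos"])
cv2.imwrite("pics/w8c.png",cv2.resize(im[150:330,170:410],(800,600),interpolation=cv2.INTER_CUBIC))
E
```

```text
time_s: 12.08
eef_pos: [564.1, -214.7, 175.8]
ee_rot: [-180.0, -0.0, 99.4]
force: [-0.1, 0.1, -3.5]
gripper_width: 0.496
gripper_force: 50.0
12.0833 [ 564.1 -214.7  175.8] [-1.7998e+02 -1.0000e-02  9.9390e+01] [-0.1  0.1 -3.5] [ 40.  17. -26.  94.   8.  71.  22.]
[-0.11186033  0.11278503 -3.5388895 ] [-0.02649134 -0.07881104  0.04702951] [ 564.10518123 -214.69126582  175.82830248]
```

View pics/w8c.png

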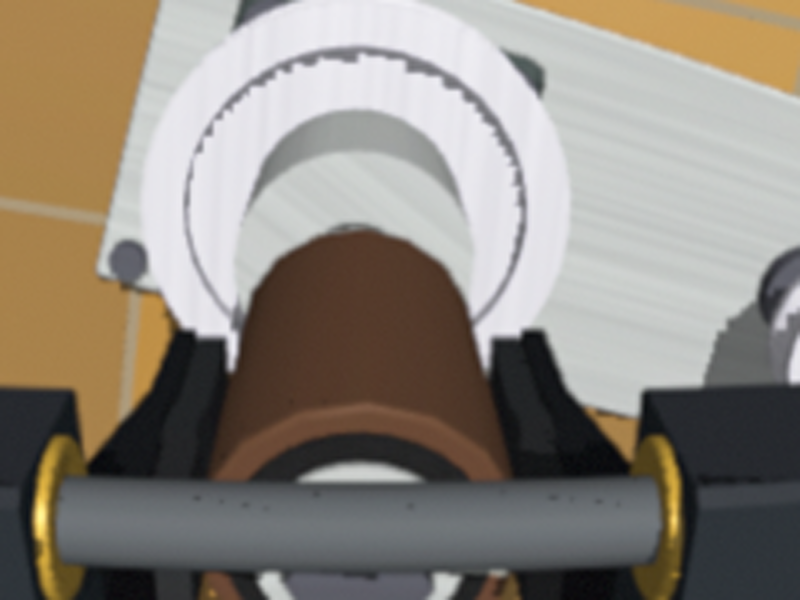

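The bobbin stands centred over the hub face (drum axis at crop column 358, hub 355) and the key is well into the keyway with no contact. I'll go on down to just above the seat.

```bash
python3 -m pendant '[[[0,0,4,0],[0,0,4,0],[0,0,4,0],[0,0,4,0],[0,0,4,0],[0,0,3,0],[0,0,0,0],[0,0,0,0]]]'; python3 -m pendant '[[[0,0,1.5,0],[0,0,1.5,0],[0,0,1.5,0],[0,0,1.5,0],[0,0,0,0],[0,0,0,0],[0,0,0,0],[0,0,0,0]]]'
```

```text
time_s: 12.8
eef_pos: [564.1, -214.7, 152.8]
ee_rot: [-180.0, -0.0, 99.4]
force: [0.3, 0.1, -4.1]
gripper_width: 0.495
gripper_force: 50.0
time_s: 13.47
eef_pos: [564.2, -214.7, 147.0]
ee_rot: [-180.0, 0.0, 99.4]
force: [0.3, -0.5, -3.9]
gripper_width: 0.496
gripper_force: 50.0
```

```bash
python3 -m pendant '[[[0,0,0.7,0],[0,0,0.7,0],[0,0,0.7,0],[0,0,0,0],[0,0,0,0],[0,0,0,0],[0,0,0,0],[0,0,0,0]]]'
```

```text
time_s: 14.13
eef_pos: [564.3, -214.8, 146.8]
ee_rot: [180.0, 0.1, 99.4]
force: [-4.1, 0.8, 6.2]
gripper_width: 0.495
gripper_force: 50.0
```

Contact came at 146.8. That matches the seat height of 146.9 (the grip height of 141.9 plus the 5 mm from board to hub). Now I'll press firmly with full grip.

```bash
python3 -m pendant '[[[0,0,0,0],[0,0,0.8,0],[0,0,0.8,0],[0,0,0.8,0],[0,0,0.8,0],[0,0,0,0],[0,0,0,0],[0,0,0,0]]]' - 60
```

```text
time_s: 14.8
eef_pos: [564.3, -214.8, 146.7]
ee_rot: [180.0, 0.1, 99.4]
force: [-9.2, 2.4, 22.5]
gripper_width: 0.491
gripper_force: 60.0
```

```bash
python3 -m pendant '[[[0,-0.5,0.5,0],[0,-0.5,0.5,0],[0,0,0.5,0],[0,0,0,0],[0,0,0,0],[0,0,0,0],[0,0,0,0],[0,0,0,0]]]'; python3 - <<'E'
from h import *
s,im=show("w9");print(s["ft_torque"])
t=snapshot("top")
cv2.imwrite("pics/t9.png",np.hstack([cv2.resize(im[110:350,150:410],(433,400)),cv2.resize(t[130:290,60:380],(800,400))[:,::1][:, :]])[:, :])
cv2.imwrite("pics/t9.png",np.vstack([cv2.resize(im[140:340,100:460],(540,300)),cv2.resize(t[135:295,80:368],(540,300))]))
E
```

```text
time_s: 15.47
eef_pos: [564.3, -214.8, 146.7]
ee_rot: [179.9, 0.2, 99.4]
force: [-10.9, 4.3, 26.1]
gripper_width: 0.495
gripper_force: 60.0
15.4667 [ 564.3 -214.8  146.7] [1.7986e+02 1.7000e-01 9.9380e+01] [-10.9   4.3  26.1] [ 40.  18. -26.  96.   8.  68.  21.]
[ 0.92579997  2.41633527 -0.02169614]
```

View pics/t9.png

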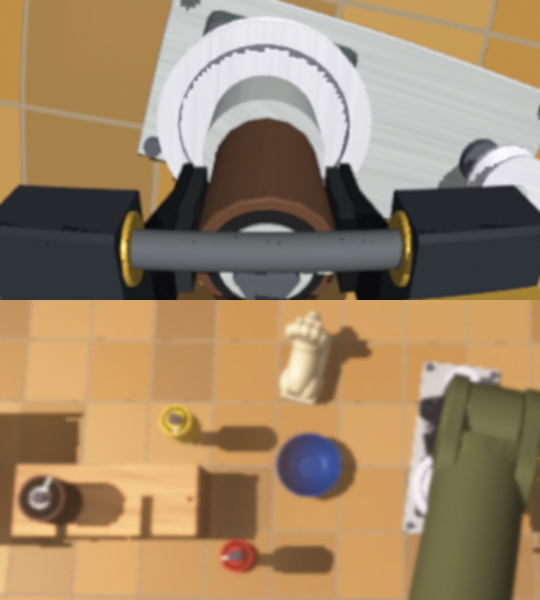

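The wrist view (upper half) shows the bobbin seated on the hub in the grip. The top view (lower half) shows the fat bobbin still in its slot at (42,497), with the lion, dish and look-alikes undisturbed. The push is a steady 26 N or so, so I'm handing in.

```bash
python3 -c "
from bench import *
print(finish_job())"
```

```text
the job is handed in; nothing more can be done
None
```

The slim bobbin is in the pulley hub with its key in the keyway and its flange down at seat height; the arm still grips it at 60 N and presses down with about 26 N, and the job was handed in at about 15.5 s.

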